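Clamp the handpiece in its holding block

TASK

The micromotor handpiece lies in the trough of the metal holding block and has to be secured for service. From the rack take the U-shaped clamp whose two legs are as far apart as the block's two holes (the wider one) and lower it over the handpiece barrel so that both legs go down through the holes, one each side, and its feet sit flat on top of the block. Let go and leave it there, with the handpiece still in its trough and the narrower clamp still in the rack.

Things in the scene. Friction and masses are not known exactly. Their poses are not given: they have to be found in the camera images.
- wide_clamp_grip (a point): Middle of the 14 (x) x 30 (y) x 38 mm high grip tab on top of the wider loose U-shaped clamp, 0.12 kg; grasp across its 14 mm (clamp x), z up. 8 mm crown bar (along y) 21 mm lower, underside of pad below it 33 mm lower. Legs 8 mm thick at y = +-34 mm: foot bars (50 x 12 x 6 mm, long along x) have their underside 59 mm below this point, leg tips 87 mm. Half a turn about z changes nothing.
- narrow_clamp_grip (a point): The same point on the narrower clamp, alike in all but its legs, which are 44 mm apart (y = +-22 mm). Both clamps stand upright in the rack, feet on its top, tabs 100 mm apart; which stands in which place varies.
- rack: Grey parking rack fixed on the worktop, 170 (x) x 104 (y) x 40 mm high; origin at the centre of its underside, z up. Clamps stand at x = -50 and +50 mm, their y along the rack's y, legs in slots 14 mm (x) by 30 mm (y) centred at y = +-28 mm.
- block_seat (a point): Centre of the top face of the fixed aluminium holding block, 70 (x) x 110 (y) x 40 mm high, z up. Square 24 mm holes go straight down through it at y = +-34 mm, x = 0. Between them two ridges 9.5 mm high at y = +-13 to +-18 mm form the handpiece trough, along x. A clamp fully home has its y along this y, its feet flat on this face and its grip point 59 mm above this point.
- handpiece_center (a point): Middle of the loose handpiece (163 mm long, barrel 23 mm thick, 0.165 kg), lying in the trough along the block's x and overhanging both ends; its top is 23 mm above the block's top face.

How it is judged:
By the outcome, as a careful person would: the job done as asked, in the order asked, and still so for the second after the job is handed in, with the robot touching nothing.
It also fails if it takes over 38 s, if anything falls off the work surface, if the arm or the gripper's body presses on something with over 40 N, if the wrist force passes 120 N, or if a joint passes its speed limit or range.

ROBOT

A 6-joint arm with a two-finger parallel gripper is mounted at the origin on a cart in front of the work surface, level with it; the furniture and walls round the work are solid. World frame = base frame: x ahead of the robot, y to its left, z up, the work surface at z = 0. Lengths are in m, angles in degrees, forces in N, time in s.
With the tool pointing down it reaches from about 0.375 to 0.825 m from the base axis. Payload 5.5 kg.
Tool frame: the origin (TCP) lies at the very end of the fingers, on their centre line; the grasp point (between the pads) lies 19 mm behind it (robot.grip_point_offset is the distance from the TCP to the grasp point, in m); z points along the fingers, y is the line along which they close (so a half turn about z gives the same grasp; the last joint's range is limited). The gripper opens to 85 mm and grips with 20 to 120 N. Pads are 22 mm wide; open, the fingers measure 114 mm over their backs; the gripper's body (76 mm by 85 mm) begins 54 mm behind the grasp point. The pads swing forward as they close: fully open they stand 13 mm farther back than shut.
Start: joints at [-74.943, 17.962, -2.699, 69.339, 0, 90], TCP at [0.156, -0.579, 0.231] pointing down, gripper open.
Joint ranges: [-152.73, 152.73], [-39.44, 99.34], [-58.76, 71.6], [-118.89, 123.64], [-81.53, 83.1], [-180, 180]. Speed limits (degrees/s): [136.94, 136.94, 172.46, 180, 180, 180].

INTERFACE

Orientations are given as [roll, pitch, yaw] about the fixed x, y, z axes, in that order (R = Rz(yaw) Ry(pitch) Rx(roll)).
In Python, from plant import robot gives the robot as it stands.
- The arm moves only by the tool drive_tool, never from a script. Its argument "commands" is a list of rows, each an object of numbers: "x", "y", "z": the shift along the tool's x, y, z in cm; "turn": the turn about the tool's z in degrees. A call has 1 to 12 rows; each row shifts and turns the commanded pose from where the row before left it, along the tool's axes as they then stand; what a row does not reach is not made up. A row lasts 1/12 s, in which the tool goes at most 41.7 mm and 7.16 degrees, less where a joint would pass 70% of its speed; a pose out of reach is approached as far as the arm can. A call with a gripper value outside its range is refused whole. "claw" is the finger opening in cm, from 0 to 8.54, set as the call begins (left out, the last holds). The fingers move at their own pace and stop on an object; "force" is the grip in N (left out, the last holds). Time passes only in rows, so rows that do not move let the fingers close. It gives the time, the measured TCP pose, the force, the opening and the grip force at its end, in the units of the state.
- robot.get_state(): the state, without advancing time (a new reading comes with each control period).
- robot.snapshot(name): name is "scene" or "top"; returns (picture, depth): 480x640x3 uint8, red, green, blue; 480x640 float32, m along the optical axis (not along the pixel's ray), 0 where there is no reading.
- robot.camera_model(name): a dict with "K" (3x3 intrinsics, pixels), "rvec" (rotation vector, rad) and "tvec" (3), from world to camera coordinates, as OpenCV has them. Camera axes: x right, y down, z forward; pixel columns grow to the right and rows downward; lengths in m; the calibration is good to about 2 mm. A picture is of the moment at which its call begins. camera_model takes no time and is no camera call.
- robot.hand_in(): hands the job in; it is judged then, once.
The state is a dict: "time_s": time; "joint_pos": joint angles; "joint_vel": joint speeds; "joint_torque": joint torques, N m; "position": TCP position; "eef_rot": TCP orientation; "contact_force": force on the tool from outside, world axes, zero at the start; "moment": the same for the moment, N m; "gripper_width": opening from 0.0 (shut) to 1.0 (fully open); "grasp_force": force on a finger pad.
Only numpy, scipy, OpenCV 4.12 (cv2) and the standard library are available. Lean on these libraries where they do the work, as an engineer would, in place of code of your own. Each camera call takes 0.05 s, during which the arm holds its last target. There are 200 camera calls.

## Working session

There is one attempt and no reset: what is moved stays moved. The work goes in short steps, Python scripts to look and compute and a tool call to move; the robot and the scene stay as the last step left them, time stands still between calls to the robot, and variables do not carry over. Pictures are saved under pics/ and viewed, at most 10 in all, crops included, and the job is handed in when it is done.

Besides the shell and the picture viewer there is one more tool, called after "Request:" by a JSON object that holds its "fn" and its "kwargs". drive_tool: Moves the arm, as the interface text tells. Its arguments: {"type":"object","properties":{"commands":{"type":"array","items":{"type":"object","properties":{"x":{"type":"number"},"y":{"type":"number"},"z":{"type":"number"},"turn":{"type":"number"}}}},"claw":{"type":"number"},"force":{"type":"number"}},"required":["commands"]}

```bash
mkdir -p pics; ls; cat > h.py <<'E'
import numpy as np, cv2
from plant import robot
def snap(n,f=None):
    im,d=robot.snapshot(n)
    if f: cv2.imwrite('pics/'+f,im[:,:,::-1])
    np.savez('/tmp/'+n,im=im,d=d); return im,d
def world(n,d):
    c=robot.camera_model(n);K=np.array(c['K']);R=cv2.Rodrigues(np.array(c['rvec'],float))[0];t=np.array(c['tvec']).ravel()
    v,u=np.mgrid[0:480,0:640]
    p=np.stack([(u-K[0,2])/K[0,0]*d,(v-K[1,2])/K[1,1]*d,d],-1)
    w=(p-t)@R; w[d==0]=np.nan; return w
E
python3 - <<'E'
from h import *
for n in('top','scene'):
    im,d=snap(n,n+'1.png'); w=world(n,d)
    c=robot.camera_model(n);R=cv2.Rodrigues(np.array(c['rvec'],float))[0];print(n,-R.T@np.array(c['tvec']).ravel(),R[2],(d>0).mean())
print(robot.get_state())
E
```

```text
pics
top [0.33689504 0.03507307 1.08783413] [ 0.18111302 -0.0230999  -0.98319096] 0.9959830729166667
scene [ 0.23117611 -0.53884287  0.62302441] [ 0.34407758  0.68640456 -0.64067105] 0.9958756510416666
{'time_s': 0.1, 'joint_pos': array([-7.49417913e+01,  1.80030883e+01, -2.74977577e+00,  6.93370847e+01,
        7.90782201e-04,  9.00012120e+01]), 'joint_vel': array([ 0.03434063, -0.08453759, -0.0041996 ,  0.13446612,  0.07587796,
       -0.01381943]), 'joint_torque': array([-2.69693137e-04, -5.40767956e+01,  3.40541196e+01,  1.11818683e-02,
        6.58039016e-05, -1.19731118e-05]), 'position': array([ 0.15575125, -0.57890079,  0.23048013]), 'eef_rot': array([-1.79910051e+02, -7.88878523e-04,  1.50569955e+01]), 'contact_force': array([-0.08571218,  0.5331205 , -0.31458501]), 'moment': array([ 0.00201415, -0.01324046,  0.06589623]), 'grasp_force': 0.0, 'gripper_width': 1.0006309275619103}
```

View pics/top1.png

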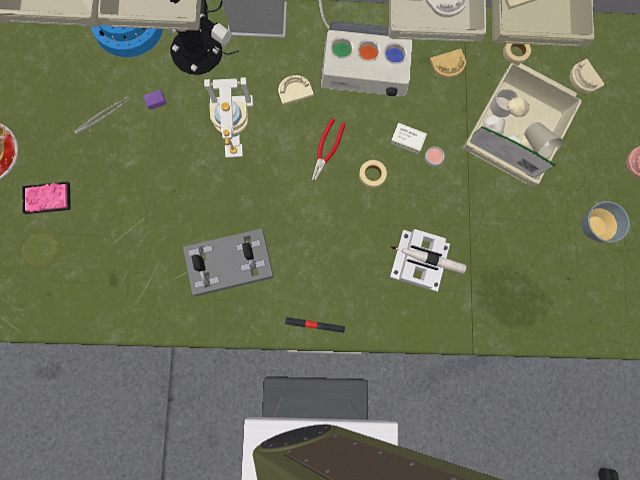

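View pics/scene1.png

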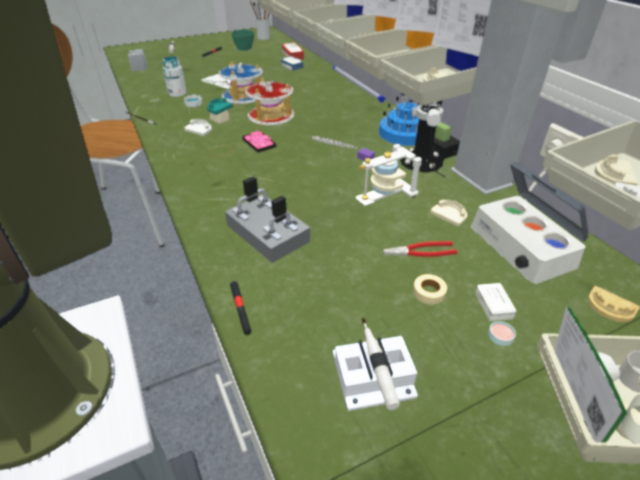

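The top view shows the rack at about (228,262), with black tabs at (198,262) and (248,250). The block is at about (425,260), with the handpiece lying across it. I'll now measure these from the depth.

```bash
cat > m.py <<'E'
from h import *
z=np.load('/tmp/top.npz');im,d=z['im'],z['d'];w=world('top',d);Z=w[...,2]
def rect(m):
    p=w[m][:,:2].astype(np.float32)
    m8=m.astype(np.uint8); return len(p),p.mean(0).round(4),cv2.minAreaRect(p)
roi=np.zeros(d.shape,bool);roi[225:300,175:280]=1
print('table',np.nanmedian(Z[300:315,100:280]))
m=roi&(Z>.03); print('rack z',np.nanmedian(Z[roi&(Z>.03)&(Z<.048)]),rect(m&(Z<.048)))
n,l,s,c=cv2.connectedComponentsWithStats((roi&(Z>.105)).astype(np.uint8))
for i in range(1,n):
    if s[i,4]>8: k=l==i; print('tab',c[i],np.nanmedian(Z[k]),rect(k))
roi[:]=0;roi[220:300,380:475]=1
for a in(.005,.015,.025,.035,.045,.055): k=roi&(Z>a)&(Z<a+.01); print(a,k.sum(),np.nanmedian(Z[k]))
k=roi&(Z>.034)&(Z<.046)
print('block',rect(k))
g=roi&(Z>.055)
p=w[g];print('hp',rect(g),p[:,2].max())
cv2.imwrite('pics/crop.png',cv2.resize(np.hstack([im[225:305,170:280],im[225:305,380:490]])[:,:,::-1],None,fx=3.6,fy=3.6,interpolation=cv2.INTER_CUBIC))
E
python3 m.py
```

```text
table -0.0003346275364539813
rack z 0.03981100644620837 (3366, array([0.4721, 0.2052], dtype=float32), ((0.4733276963233948, 0.20744866132736206), (0.10524962097406387, 0.17031212151050568), 15.083029747009277))
tab [246.53448276 249.9137931 ] 0.11676538565067657 (116, array([0.4852, 0.1583], dtype=float32), ((0.48594146966934204, 0.15894141793251038), (0.03009525127708912, 0.01421267818659544), 15.048977851867676))
tab [196.304 261.696] 0.11681889658027793 (125, array([0.4591, 0.2542], dtype=float32), ((0.4597803056240082, 0.2554410696029663), (0.029957253485918045, 0.014593652449548244), 15.120038032531738))
0.005 660 0.008132071084729449
0.015 85 0.020649032661291183
0.025 107 0.030111679679079708
0.035 979 0.03939779085770626
0.045 269 0.05010899808998075
0.055 503 0.05934231796911533
block (1008, array([ 0.491 , -0.2049], dtype=float32), ((0.49274030327796936, -0.20714211463928223), (0.07082884758710861, 0.1109735444188118), 74.79732513427734))
hp (508, array([ 0.4853, -0.2304], dtype=float32), ((0.48936352133750916, -0.21635855734348297), (0.1515880525112152, 0.021799011155962944), 73.26880645751953)) 0.06609071835378699
```

View pics/crop.png

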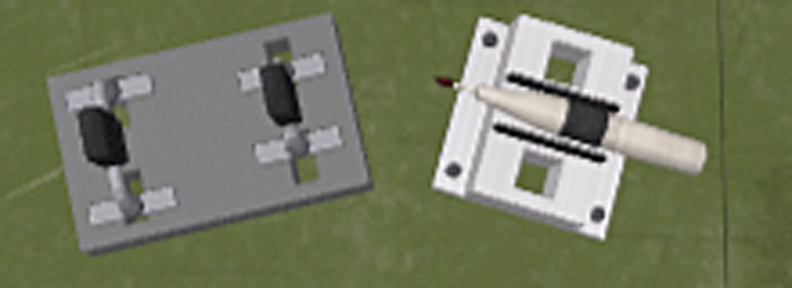

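The crop shows the left clamp (tab at 198,262 in the full picture) with feet about 114 px apart, against about 75 px for the right one. So the left clamp is the wide one.

- **Wide tab:** (0.460, 0.2555), top at 117 mm as expected, clamp y at +15°.
- **Block:** (0.4927, -0.207), block y at -15.2°. Its sizes match those given.

The grasp needs tool yaw 15° or 195°, and 195° suits the wrist.

Request:
{"fn": "drive_tool", "kwargs": {"commands": [{"x":3,"y":-2.8},{"x":3,"y":-2.8},{"x":3,"y":-2.8},{"x":3,"y":-2.8},{"x":3,"y":-2.8},{"x":3,"y":-2.8},{"x":3,"y":-2.8},{"x":3,"y":-2.8},{"x":3,"y":-2.8},{"x":3,"y":-2.8},{"x":3,"y":-2.8},{"x":3,"y":-2.8}], "claw": 5}}

```text
validation failed for argument at $.co...
```

Request:
{"fn": "drive_tool", "kwargs": {"commands": [{"turn":-7},{"turn":-7},{"turn":-7},{"turn":-7},{"turn":-7},{"turn":-7},{"turn":-7},{"turn":-7},{"turn":-7},{"turn":-7},{"turn":-7},{"turn":-7}]}}

```text
validation failed for argument at $.co...
```

Request:
{"fn": "drive_tool", "kwargs": {"commands": [{"turn":-7},{"turn":-7},{"turn":-7},{"turn":-7},{"turn":-7},{"turn":-7},{"turn":-7},{"turn":-7},{"turn":-7},{"turn":-7},{"turn":-7},{"turn":-7}]}}

```text
validation failed for argument at $.co...
```

Request:
{"fn": "drive_tool", "kwargs": {"commands": [{"turn":-6},{"turn":-6},{}]}}

```text
validation failed for argument at $.co...
```

Request:
{"fn": "drive_tool", "kwargs": {"commands": [{"x":3,"y":-2.8,"z":0,"turn":0},{"x":3,"y":-2.8,"z":0,"turn":0},{"x":3,"y":-2.8,"z":0,"turn":0},{"x":3,"y":-2.8,"z":0,"turn":0},{"x":3,"y":-2.8,"z":0,"turn":0},{"x":3,"y":-2.8,"z":0,"turn":0},{"x":3,"y":-2.8,"z":0,"turn":0},{"x":3,"y":-2.8,"z":0,"turn":0},{"x":3,"y":-2.8,"z":0,"turn":0},{"x":3,"y":-2.8,"z":0,"turn":0},{"x":3,"y":-2.8,"z":0,"turn":0},{"x":3,"y":-2.8,"z":0,"turn":0}], "claw": 5}}

```text
time_s: 1.1
position: [0.4166, -0.1594, 0.2312]
eef_rot: [180.0, 0.0, 15.1]
contact_force: [0.6, -2.1, 0.3]
gripper_width: 0.586
grasp_force: 0.0
```

Request:
{"fn": "drive_tool", "kwargs": {"commands": [{"x":0,"y":0,"z":0,"turn":-7},{"x":0,"y":0,"z":0,"turn":-7},{"x":0,"y":0,"z":0,"turn":-7},{"x":0,"y":0,"z":0,"turn":-7},{"x":0,"y":0,"z":0,"turn":-7},{"x":0,"y":0,"z":0,"turn":-7},{"x":0,"y":0,"z":0,"turn":-7},{"x":0,"y":0,"z":0,"turn":-7},{"x":0,"y":0,"z":0,"turn":-7},{"x":0,"y":0,"z":0,"turn":-7},{"x":0,"y":0,"z":0,"turn":-7},{"x":0,"y":0,"z":0,"turn":-7}]}}

```text
time_s: 2.1
position: [0.4159, -0.1613, 0.231]
eef_rot: [-180.0, -0.0, 99.4]
contact_force: [-0.3, 0.8, -0.4]
gripper_width: 0.586
grasp_force: 0.0
```

```bash
python3 -c "
from h import *
print(robot.get_state()['joint_pos'])"
```

```text
[-2.11967702e+01  1.42317133e+00 -2.25942243e+01  6.60247768e+01
 -5.46488018e-04  5.93997761e+01]
```

Request:
{"fn": "drive_tool", "kwargs": {"commands": [{"x":0,"y":0,"z":0,"turn":-7},{"x":0,"y":0,"z":0,"turn":-7},{"x":0,"y":0,"z":0,"turn":-7},{"x":0,"y":0,"z":0,"turn":-7},{"x":0,"y":0,"z":0,"turn":-7},{"x":0,"y":0,"z":0,"turn":-7},{"x":0,"y":0,"z":0,"turn":-7},{"x":0,"y":0,"z":0,"turn":-7},{"x":0,"y":0,"z":0,"turn":-7},{"x":0,"y":0,"z":0,"turn":-7},{"x":0,"y":0,"z":0,"turn":-7},{"x":0,"y":0,"z":0,"turn":-7}]}}

```text
time_s: 3.1
position: [0.4159, -0.1613, 0.231]
eef_rot: [180.0, -0.0, -176.6]
contact_force: [-0.9, -0.5, -0.1]
gripper_width: 0.586
grasp_force: 0.0
```

Request:
{"fn": "drive_tool", "kwargs": {"commands": [{"x":0,"y":0,"z":0,"turn":-6},{"x":0,"y":0,"z":0,"turn":-5.7},{"x":0,"y":0,"z":0,"turn":0}]}}

```text
time_s: 3.35
position: [0.4159, -0.1613, 0.231]
eef_rot: [180.0, -0.0, -165.1]
contact_force: [-0.1, -1.3, 1.1]
gripper_width: 0.586
grasp_force: 0.0
```

Request:
{"fn": "drive_tool", "kwargs": {"commands": [{"x":-1.25,"y":3.26,"z":0,"turn":0},{"x":-1.25,"y":3.26,"z":0,"turn":0},{"x":-1.25,"y":3.26,"z":0,"turn":0},{"x":-1.25,"y":3.26,"z":0,"turn":0},{"x":-1.25,"y":3.26,"z":0,"turn":0},{"x":-1.25,"y":3.26,"z":0,"turn":0},{"x":-1.25,"y":3.26,"z":0,"turn":0},{"x":-1.25,"y":3.26,"z":0,"turn":0},{"x":-1.25,"y":3.26,"z":0,"turn":0},{"x":-1.25,"y":3.26,"z":0,"turn":0},{"x":-1.25,"y":3.26,"z":0,"turn":0},{"x":-1.25,"y":3.26,"z":0,"turn":0}]}}

```text
time_s: 4.35
position: [0.4613, 0.2569, 0.2311]
eef_rot: [-180.0, -0.0, -165.4]
contact_force: [1.1, 0.9, 0.4]
gripper_width: 0.584
grasp_force: 0.0
```

Request:
{"fn": "drive_tool", "kwargs": {"commands": [{"x":0,"y":0,"z":0,"turn":0},{"x":0,"y":0,"z":0,"turn":0}]}}

```text
time_s: 4.52
position: [0.4613, 0.2565, 0.2307]
eef_rot: [-180.0, -0.1, -165.2]
contact_force: [0.7, -0.2, -0.4]
gripper_width: 0.586
grasp_force: 0.0
```

```bash
python3 - <<'E'
from h import *
im,d=snap('scene')
cv2.imwrite('pics/s2.png',cv2.resize(im[100:270,170:370][:,:,::-1],None,fx=3.5,fy=3.5))
E
```

```text
(no output)
```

View pics/s2.png

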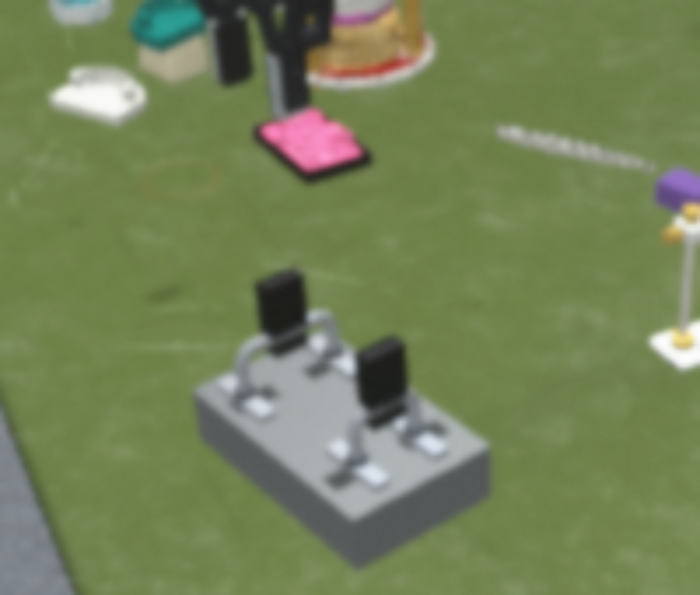

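The fingers are above the far clamp, whose feet are visibly the wider pair. I'll descend and grasp.

Request:
{"fn": "drive_tool", "kwargs": {"commands": [{"x":0.1,"y":-0.05,"z":3,"turn":0},{"x":0,"y":0,"z":3,"turn":0},{"x":0,"y":0,"z":3,"turn":0},{"x":0,"y":0,"z":2,"turn":0},{"x":0,"y":0,"z":1,"turn":0},{"x":0,"y":0,"z":1,"turn":0},{"x":0,"y":0,"z":1,"turn":0},{"x":0,"y":0,"z":0.9,"turn":0},{"x":0,"y":0,"z":0,"turn":0},{"x":0,"y":0,"z":0,"turn":0}]}}

```text
time_s: 5.4
position: [0.4609, 0.2543, 0.0824]
eef_rot: [-180.0, 0.0, -165.3]
contact_force: [-0.2, -0.1, -0.3]
gripper_width: 0.585
grasp_force: 0.0
```

Request:
{"fn": "drive_tool", "kwargs": {"commands": [{"x":0,"y":0,"z":0,"turn":0},{"x":0,"y":0,"z":0,"turn":0},{"x":0,"y":0,"z":0,"turn":0},{"x":0,"y":0,"z":0,"turn":0},{"x":0,"y":0,"z":0,"turn":0},{"x":0,"y":0,"z":0,"turn":0},{"x":0,"y":0,"z":0,"turn":0},{"x":0,"y":0,"z":0,"turn":0}], "claw": 0.8, "force": 50}}

```text
time_s: 6.07
position: [0.461, 0.2546, 0.0826]
eef_rot: [180.0, 0.0, -165.2]
contact_force: [-0.8, 0.0, 3.6]
gripper_width: 0.158
grasp_force: 51.5
```

Request:
{"fn": "drive_tool", "kwargs": {"commands": [{"x":0,"y":0,"z":-0.6,"turn":0},{"x":0,"y":0,"z":-0.9,"turn":0},{"x":0,"y":0,"z":-1,"turn":0},{"x":0,"y":0,"z":-1.5,"turn":0},{"x":0,"y":0,"z":-2,"turn":0},{"x":0,"y":0,"z":-2,"turn":0},{"x":0,"y":0,"z":-2,"turn":0},{"x":0,"y":0,"z":-2,"turn":0},{"x":0,"y":0,"z":-1,"turn":0},{"x":0,"y":0,"z":-0.5,"turn":0},{"x":0,"y":0,"z":0,"turn":0}]}}

```text
time_s: 6.98
position: [0.4614, 0.2547, 0.2185]
eef_rot: [180.0, 0.1, -165.2]
contact_force: [-0.4, 0.2, -2.0]
gripper_width: 0.161
grasp_force: 50.7
```

Request:
{"fn": "drive_tool", "kwargs": {"commands": [{"x":0.3,"y":-1.5,"z":0,"turn":0},{"x":0.5,"y":-2.5,"z":0,"turn":0},{"x":0.6,"y":-3,"z":0,"turn":0},{"x":0.6,"y":-3,"z":0,"turn":0},{"x":0.6,"y":-3,"z":0,"turn":0},{"x":0.6,"y":-3,"z":0,"turn":0},{"x":0.6,"y":-3,"z":0,"turn":0},{"x":0.6,"y":-3,"z":0,"turn":0},{"x":0.6,"y":-3,"z":0,"turn":0},{"x":0.6,"y":-3,"z":0,"turn":0},{"x":0.6,"y":-3,"z":0,"turn":0},{"x":0.6,"y":-3,"z":0,"turn":0}]}}

```text
time_s: 7.98
position: [0.4806, -0.0931, 0.2159]
eef_rot: [179.9, -0.1, -165.2]
contact_force: [0.6, 0.3, -1.6]
gripper_width: 0.157
grasp_force: 50.7
```

Request:
{"fn": "drive_tool", "kwargs": {"commands": [{"x":0.6,"y":-3,"z":0,"turn":0},{"x":0.6,"y":-3,"z":0,"turn":0},{"x":0.5,"y":-3,"z":0,"turn":0},{"x":0.3,"y":-1.5,"z":0,"turn":0},{"x":0,"y":0,"z":0,"turn":5},{"x":0,"y":0,"z":0,"turn":5},{"x":0,"y":0,"z":0,"turn":5},{"x":0,"y":0,"z":0,"turn":5},{"x":0,"y":0,"z":0,"turn":5},{"x":0,"y":0,"z":0,"turn":5},{"x":0,"y":0,"z":0,"turn":0},{"x":0,"y":0,"z":0,"turn":0}]}}

```text
time_s: 8.98
position: [0.4884, -0.1981, 0.2161]
eef_rot: [180.0, -0.1, 164.9]
contact_force: [-0.5, 0.5, -1.4]
gripper_width: 0.162
grasp_force: 50.7
```

```bash
python3 - <<'E'
from h import *
im,d=snap('scene')
cv2.imwrite('pics/s3.png',cv2.resize(im[200:430,270:500][:,:,::-1],None,fx=2.6,fy=2.6))
w=world('scene',d)
s=robot.get_state();print(s['position'],s['eef_rot'])
# block top via scene cam
Z=w[...,2];v,u=np.mgrid[0:480,0:640]
k=(Z>.034)&(Z<.046)&(u>310)&(u<440)&(v>320)&(v<420)
print(k.sum(),np.median(Z[k]),cv2.minAreaRect(w[k][:,:2].astype(np.float32)))
E
```

```text
[ 0.48850694 -0.19816467  0.21639352] [ 1.79987958e+02 -9.08236961e-02  1.64892214e+02]
1718 0.03857795018724272 ((0.4853867292404175, -0.23106545209884644), (0.12234459072351456, 0.11100762337446213), 74.35738372802734)
```

View pics/s3.png

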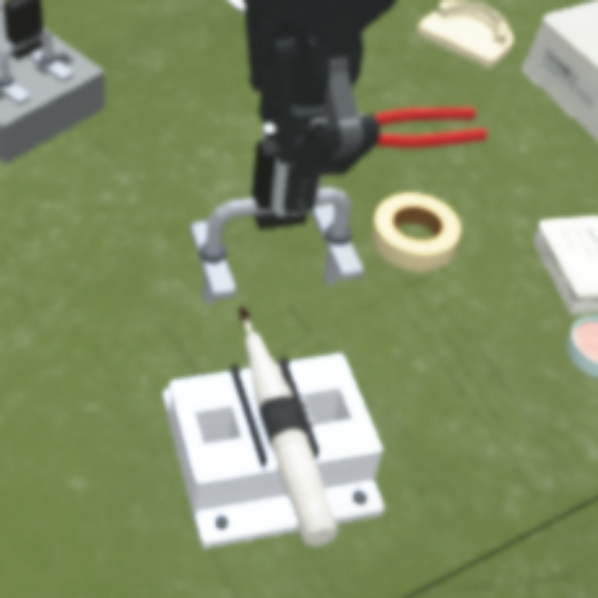

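The clamp is held straight above the block. The holes show in the crop at about (217,425) and (327,407), and the feet at about (213,262) and (338,245). I'll measure both in the scene camera to get the remaining offset.

```bash
python3 - <<'E'
from h import *
z=np.load('/tmp/scene.npz');im,d=z['im'],z['d'];w=world('scene',d);Z=w[...,2]
cam=robot.camera_model('scene');K=np.array(cam['K']);R=cv2.Rodrigues(np.array(cam['rvec'],float))[0];C=-R.T@np.array(cam['tvec']).ravel()
def ray(u,v,h):
    r=R.T@np.linalg.solve(K,[u,v,1]); return C+r*(h-C[2])/r[2]
g=im.mean(-1)
v,u=np.mgrid[0:480,0:640]
H=[]
for cu,cv in((353,363),(396,356)):
    m=((g<190)&(abs(u-cu)<14)&(abs(v-cv)<13)).astype(np.uint8)
    n,l,s,c=cv2.connectedComponentsWithStats(m)
    i=l[cv,cu]; k=l==i
    P=np.array([ray(a,b,.04)[:2] for b,a in np.argwhere(k)]).astype(np.float32)
    r=cv2.minAreaRect(P);H.append(r[0]);print('hole',s[i],r)
H=np.array(H);e=H[1]-H[0];print('mid',H.mean(0),np.hypot(*e),np.degrees(np.arctan2(e[1],e[0])))
F=[]
for cu,cv in((352,300),(400,294)):
    k=(abs(u-cu)<16)&(abs(v-cv)<20)&(Z>.15)&(Z<.19)
    zt=Z[k]; P=w[k];hist=np.histogram(zt,10);print(hist[0],hist[1].round(3)[[0,-1]])
    kk=P[:,2]<np.percentile(zt,50)+.01
    r=cv2.minAreaRect(P[kk][:,:2].astype(np.float32));F.append(r[0]);print('foot',k.sum(),r)
F=np.array(F);e=F[1]-F[0];print('mid',F.mean(0),np.hypot(*e),np.degrees(np.arctan2(e[1],e[0])))
print(ray(353,363,.04),ray(396,356,.04))
E
```

```text
hole [347 358  15  11 126] ((0.45962488651275635, -0.19863435626029968), (0.01756548322737217, 0.019746314734220505), 74.67985534667969)
hole [383 347  21  22 227] ((0.5187869071960449, -0.21741199493408203), (0.03824939951300621, 0.030893594026565552), 57.37441635131836)
mid [ 0.4892059  -0.20802318] 0.062070479339964756 -17.60909803844373
[ 7  5  3  4  0  7 94 94 43  9] [0.151 0.19 ]
foot 266 ((0.45357879996299744, -0.18836480379104614), (0.050938259810209274, 0.012885091826319695), 73.71546936035156)
[ 11  10   7   5   2   8  97 111  38  15] [0.15 0.19]
foot 304 ((0.5184668302536011, -0.2066928744316101), (0.05061003193259239, 0.013089816085994244), 76.02217864990234)
mid [ 0.48602282 -0.19752884] 0.06742680956711357 -15.77269797734264
[ 0.45855345 -0.19780208  0.04      ] [ 0.52500622 -0.21644287  0.04      ]
```

Request:
{"fn": "drive_tool", "kwargs": {"commands": [{"x":-0.4,"y":-0.4,"z":0,"turn":0},{"x":-0.4,"y":-0.3,"z":1,"turn":0},{"x":0,"y":0,"z":2,"turn":0},{"x":0,"y":0,"z":2,"turn":0},{"x":0,"y":0,"z":1,"turn":0},{"x":0,"y":0,"z":0.5,"turn":0},{"x":0,"y":0,"z":0,"turn":0},{"x":0,"y":0,"z":0,"turn":0}]}}

```text
time_s: 9.7
position: [0.4951, -0.2074, 0.1525]
eef_rot: [-180.0, 0.0, 164.8]
contact_force: [0.1, 0.0, -0.6]
gripper_width: 0.154
grasp_force: 50.7
```

```bash
python3 - <<'E'
from h import *
im,d=snap('scene')
cv2.imwrite('pics/s4.png',cv2.resize(im[270:420,310:440][:,:,::-1],None,fx=4,fy=4))
s=robot.get_state();print(s['position'],s['eef_rot'])
w=world('scene',d);Z=w[...,2];v,u=np.mgrid[0:480,0:640]
k=(Z>.098)&(Z<.13)&(u>310)&(u<440)&(v>270)&(v<400)&(im.mean(-1)>110)
n,l,st,c=cv2.connectedComponentsWithStats(k.astype(np.uint8))
for i in range(1,n):
    if st[i,4]>60: print(c[i],st[i,4],np.median(Z[l==i]),cv2.minAreaRect(w[l==i][:,:2].astype(np.float32)))
E
```

```text
[ 0.49556693 -0.20757961  0.15309274] [-1.79987442e+02  7.14096116e-02  1.64766089e+02]
[399.28235294 319.27058824] 85 0.11554290664752681 ((0.5272851586341858, -0.20725107192993164), (0.02603481151163578, 0.011246939189732075), 82.73973083496094)
[354.         325.61956522] 92 0.11558216579569061 ((0.4619283676147461, -0.18773779273033142), (0.028992656618356705, 0.013000932522118092), 81.47071075439453)
[404.47761194 332.88059701] 134 0.11420130418795707 ((0.5225274562835693, -0.22710660099983215), (0.027396462857723236, 0.011953489854931831), 74.21631622314453)
[358.85714286 340.17293233] 133 0.1144330499726154 ((0.4563010632991791, -0.21068479120731354), (0.023661427199840546, 0.012634857557713985), 72.75436401367188)
```

View pics/s4.png

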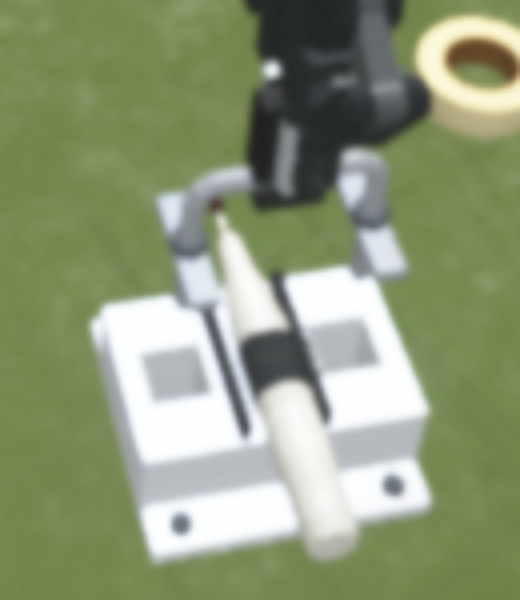

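The feet's midpoint is at (0.492, -0.208) and the holes' at (0.492, -0.207), both in the same camera. That is well within the 8 mm of play, so I'll lower it.

Request:
{"fn": "drive_tool", "kwargs": {"commands": [{"x":0,"y":0.05,"z":1,"turn":0},{"x":0,"y":0,"z":1,"turn":0},{"x":0,"y":0,"z":1,"turn":0},{"x":0,"y":0,"z":1,"turn":0},{"x":0,"y":0,"z":1,"turn":0},{"x":0,"y":0,"z":0.8,"turn":0},{"x":0,"y":0,"z":0.5,"turn":0},{"x":0,"y":0,"z":0.3,"turn":0},{"x":0,"y":0,"z":0.1,"turn":0},{"x":0,"y":0,"z":0,"turn":0},{"x":0,"y":0,"z":0,"turn":0}]}}

```text
time_s: 10.67
position: [0.4954, -0.2069, 0.0857]
eef_rot: [-180.0, 0.0, 164.8]
contact_force: [0.3, -0.3, -1.1]
gripper_width: 0.159
grasp_force: 50.7
```

Request:
{"fn": "drive_tool", "kwargs": {"commands": [{"x":0,"y":0,"z":0.1,"turn":0},{"x":0,"y":0,"z":0.1,"turn":0},{"x":0,"y":0,"z":0.1,"turn":0},{"x":0,"y":0,"z":0,"turn":0},{"x":0,"y":0,"z":0,"turn":0}]}}

```text
time_s: 11.08
position: [0.4953, -0.2068, 0.0827]
eef_rot: [-180.0, 0.0, 164.8]
contact_force: [-0.5, 0.4, 1.0]
gripper_width: 0.154
grasp_force: 51.0
```

Seated: height matches the rack height and the weight is gone. I'll release and retreat.

Request:
{"fn": "drive_tool", "kwargs": {"commands": [{"x":0,"y":0,"z":0,"turn":0},{"x":0,"y":0,"z":0,"turn":0},{"x":0,"y":0,"z":0,"turn":0},{"x":0,"y":0,"z":0,"turn":0},{"x":0,"y":0,"z":0,"turn":0},{"x":0,"y":0,"z":0,"turn":0}], "claw": 4.5}}

```text
time_s: 11.58
position: [0.495, -0.2067, 0.0823]
eef_rot: [180.0, -0.0, 164.8]
contact_force: [0.3, 0.4, -0.2]
gripper_width: 0.528
grasp_force: 0.0
```

Request:
{"fn": "drive_tool", "kwargs": {"commands": [{"x":0,"y":0,"z":-1,"turn":0},{"x":0,"y":0,"z":-1,"turn":0},{"x":0,"y":0,"z":-2,"turn":0},{"x":0,"y":0,"z":-3,"turn":0},{"x":0,"y":0,"z":-3,"turn":0},{"x":0,"y":0,"z":-3,"turn":0},{"x":0,"y":3,"z":0,"turn":0},{"x":0,"y":3,"z":0,"turn":0},{"x":0,"y":3,"z":0,"turn":0},{"x":0,"y":3,"z":0,"turn":0},{"x":0,"y":3,"z":0,"turn":0},{"x":0,"y":0,"z":0,"turn":0}]}}

```text
time_s: 12.58
position: [0.5359, -0.0578, 0.2138]
eef_rot: [179.9, 0.1, 165.0]
contact_force: [-0.6, 0.5, -0.2]
gripper_width: 0.528
grasp_force: 0.0
```

```bash
python3 - <<'E'
from h import *
im,d=snap('scene');a=cv2.resize(im[270:420,310:440],None,fx=3,fy=3)
t,dt=snap('top');b=cv2.resize(t[215:315,370:480],None,fx=3.5,fy=3.5)
b=cv2.copyMakeBorder(b,0,450-350,0,0,cv2.BORDER_CONSTANT)
cv2.imwrite('pics/end.png',np.hstack([a,b])[:,:,::-1])
w=world('scene',d);Z=w[...,2];k=np.zeros(Z.shape,bool);k[270:400,310:440]=1
k&=im.mean(-1)<60; k&=Z>.08
print('tab top',np.percentile(Z[k],98),robot.get_state()['gripper_width'])
E
```

```text
tab top 0.11727418706606449 0.5278752355810858
```

View pics/end.png

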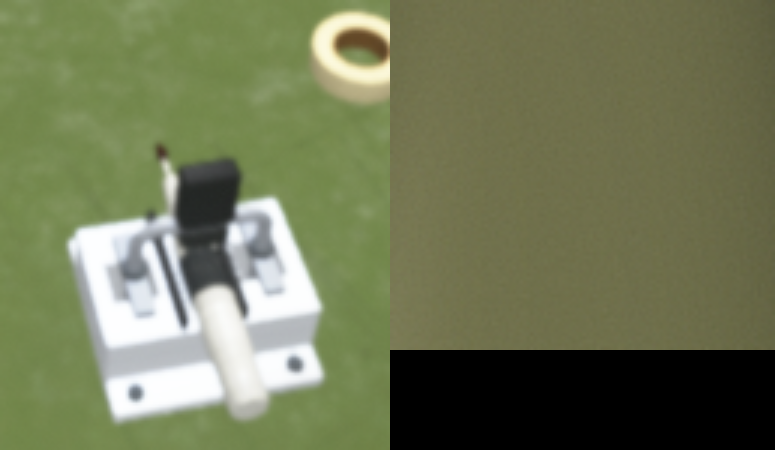

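The picture shows both feet flat on the block, at about (140,290) and (268,270), and the handpiece in its trough under the clamp. The tab top is at 117 mm, the seated height. The top view is blocked by the arm. I'm handing in.

```bash
python3 -c "
from plant import robot
print(robot.hand_in())"
```

```text
the job is handed in; nothing more can be done
None
```

The wide clamp is seated over the handpiece with both legs down the block's holes, the handpiece is still in its trough, the narrow clamp was left untouched in the rack, and the job was handed in at about 13 s.

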